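# Seat the rocking cap on the drawer unit

### The arm

A 7-joint arm with a two-finger parallel gripper is mounted at the origin on the work surface. World frame = base frame: x ahead of the robot, y to its left, z up, the work surface at z = 0. Lengths are in m, angles in degrees, forces in N, time in s.
With the tool pointing down it reaches from about 0.425 to 0.95 m from the base axis. Payload 4.7 kg.
Tool frame: the origin (TCP) lies at the very end of the fingers, on their centre line; the grasp point (between the pads) lies grasp_offset behind it (grasp_offset is the distance from the TCP to the grasp point, in m); z points along the fingers, y is the line along which they close (so a half turn about z gives the same grasp; the last joint's range is limited). The gripper opens to 87 mm and grips with 3 to 60 N. Pads are 19 mm wide; open, the fingers measure 117 mm over their backs; the gripper's body (75 mm by 190 mm) begins 51 mm behind the grasp point.
Start: joints at [-66.687, 26.849, -2.785, 87.806, 1.381, 65.374, -4.715], TCP at [0.285, 0.612, 0.223] pointing down, gripper open.
Joint ranges: [-148.3, 148.3], [-19.14, 114.17], [-79.39, 73.82], [5.75, 140.21], [-59.74, 239.74], [12.07, 113.84], [-152.46, 152.46]. Speed limits (degrees/s): [147.25, 147.25, 180, 180, 180, 180, 180].

### API

Orientations are given as [roll, pitch, yaw] about the fixed x, y, z axes, in that order (R = Rz(yaw) Ry(pitch) Rx(roll)).
In Python, from workcell import sense, snapshot, calibration, hand_in, grasp_offset gives the robot as it stands.
- The arm moves only by the tool step_arm, never from a script. Its argument "targets" is a list of rows, each a list of 6 numbers: the shift along the world's x, y, z in mm, then the turn, a rotation vector about the world's x, y, z in rad. In form: [[x, y, z, rx, ry, rz], ...]. A call has 1 to 10 rows; each row shifts and turns the commanded pose from where the row before left it; what a row does not reach is not made up. A row lasts 1/12 s, in which the tool goes at most 41.7 mm and 7.16 degrees, less where a joint would pass 70% of its speed; a pose out of reach is approached as far as the arm can. A call is refused whole if a number of a shift passes 41.7 or a number of a turn 0.125, either way. A call with a gripper value outside its range is refused whole. "jaw" is the closure, from 0 (fully open) to 1 (shut), set as the call begins (left out, the last holds). The fingers move at their own pace and stop on an object; the grip force is fixed at half the most. Time passes only in rows, so rows that do not move let the fingers close. It gives the time, the measured TCP pose, the force, the opening and the grip force at its end, in the units of the state.
- sense(): the state, without advancing time (a new reading comes with each control period).
- snapshot(name): name is "scene" or "top" or "wrist"; returns the picture (480x640x3 uint8, blue, green, red); there is no depth.
- calibration(name): a dict with "intrinsics" (3x3 intrinsics, pixels), "k1" (the pictures are not rectified: a ray, as slopes to the right and down, at radius r is drawn at 1 + k1 r^2 times it, then the intrinsics apply), "T" (4x4, takes a point from camera to world coordinates). Camera axes: x right, y up, looking along -z (the intrinsics and any distortion apply to the point x, -y, -z); pixel columns grow to the right and rows downward; lengths in m; the calibration is good to about 2 mm. A picture is of the moment at which its call begins: read the wrist's pose just before it. calibration takes no time and is no camera call; for the wrist camera it gives the pose at the moment of the call.
- hand_in(): hands the job in; it is judged then, once.
The state is a dict: "clock": time; "joint_pos": joint angles; "dq": joint speeds; "joint_torque": joint torques, N m; "position": TCP position; "ee_rot": TCP orientation; "wrist_force": force on the tool from outside, world axes, zero at the start; "wrist_torque": the same for the moment, N m; "finger_gap": finger opening in m; "finger_force": force on a finger pad.
Only numpy, scipy, OpenCV 4.12 (cv2) and the standard library are available. Lean on these libraries where they do the work, as an engineer would, in place of code of your own. Each camera call takes 0.05 s, during which the arm holds its last target. There are 200 camera calls.

### The job

One of the four white caps in the top of the blue drawer unit is not seated. With the fingertips, press lightly near the edge of the caps, one after another, until you find the one that rocks; then press that cap down at its middle until it is flush with the unit's top like the others, and take the hand away. Only press: do not lift or take out any cap, do not press brutally hard, and leave the spanner, tumbler, tin and tyre levers where they are.

Things in the scene. Friction and masses are not known exactly. Their poses are not given: they have to be found in the camera images.
- unit: Fixed low drawer unit of blue plastic, 240 (x) x 200 (y) x 100 mm high, on the shelf; origin at the centre of its underside, drawer fronts towards its -x, z up. Its flat top, 100 mm above the shelf, has four square pockets (2 x 2, 88 mm pitch), each closed by a white cap; behind them (+x) a spanner lies on a plain strip. The drawers do not open.
- pocket_a (a point): Centre of the mouth of pocket A, level with the unit's top, at x -68, y 44 mm in the unit's frame; the pocket is 79 x 79 mm and 10 mm deep to its floor. Its axes are the unit's.
- pocket_b (a point): Centre of the mouth of pocket B, level with the unit's top, at x -68, y -44 mm in the unit's frame; the pocket is 79 x 79 mm and 10 mm deep to its floor. Its axes are the unit's.
- pocket_c (a point): Centre of the mouth of pocket C, level with the unit's top, at x 20, y 44 mm in the unit's frame; the pocket is 79 x 79 mm and 10 mm deep to its floor. Its axes are the unit's.
- pocket_d (a point): Centre of the mouth of pocket D, level with the unit's top, at x 20, y -44 mm in the unit's frame; the pocket is 79 x 79 mm and 10 mm deep to its floor. Its axes are the unit's.
- cap_a_top (a point): Centre of the top of the white plastic cap in pocket A: 76 x 76 x 10 mm, about 60 g, lying loose in the pocket, grey 24 mm spot at its centre; z is its upward normal, x and y as the unit's. Seated, it is flush with the unit's top. Exactly one of the four caps, any of them, is unseated: it stands level but about 4 mm proud on a stiff 16 mm square stud under its centre.
- cap_b_top (a point): Centre of the top of the white plastic cap in pocket B: 76 x 76 x 10 mm, about 60 g, lying loose in the pocket, grey 24 mm spot at its centre; z is its upward normal, x and y as the unit's. Seated, it is flush with the unit's top. Unseated cap: 1 to 2 N at 17 to 36 mm from its centre, towards the middle of a side, rocks it by up to 0.13 rad; released, it levels again.
- cap_c_top (a point): Centre of the top of the white plastic cap in pocket C: 76 x 76 x 10 mm, about 60 g, lying loose in the pocket, grey 24 mm spot at its centre; z is its upward normal, x and y as the unit's. Seated, it is flush with the unit's top. Unseated cap: about 10 to 15 N down on its centre drives its stud down some 4 mm until the cap is flush; it stays there.
- cap_d_top (a point): Centre of the top of the white plastic cap in pocket D: 76 x 76 x 10 mm, about 60 g, lying loose in the pocket, grey 24 mm spot at its centre; z is its upward normal, x and y as the unit's. Seated, it is flush with the unit's top. All four caps look alike; a seated cap does not give when pressed anywhere.
- spanner: Loose flat steel cone spanner, 166 x 30 x 4 mm, lying on the unit's rear strip, roughly along the unit's y; origin at the centre of its underside, x along its length.
- tumbler: Loose glass tumbler turned upside down beside the unit, 72 mm across at the shelf, 58 mm at the top, 100 mm high; origin at the centre of its underside, z up.
- tin: Loose closed round aluminium tin beside the unit, 76 mm across, 52 mm high; origin at the centre of its underside, z up.
- levers: Loose pair of green plastic tyre levers lying side by side as one piece, about 130 x 33 x 13 mm; origin at the centre of the underside, x along their length.
Things that resemble listed ones, but are neither listed nor needed, are in the scene too. What is shaped like the part that bears cap_d_top but brown or turquoise is not meant. What is shaped like the part that bears cap_c_top but green is not meant.

How it is judged (in metres and radians):
On the way:
1. the unseated cap is made to rock by pressing near its edge (((angle between cap_a_top's own z axis and vertical above 0.04 rad and contact force between the fingers and cap_a above 0.3 N) or (angle between cap_b_top's own z axis and vertical above 0.04 rad and contact force between the fingers and cap_b above 0.3 N) or (angle between cap_c_top's own z axis and vertical above 0.04 rad and contact force between the fingers and cap_c above 0.3 N) or (angle between cap_d_top's own z axis and vertical above 0.04 rad and contact force between the fingers and cap_d above 0.3 N))), for 0.06 s.
At the end, for the whole second after the job is handed in: All four caps lie level (within 2 degrees) and flush in their pockets (no more than 1.6 mm proud of the unit's top, centred within 4 mm), and the spanner, tumbler, tin and tyre levers are within 15 mm of where they started (height (world z) of cap_a_top between 0.096 and 0.1016 m and angle between each of cap_a_top, cap_b_top, cap_c_top, cap_d_top's own z axis and vertical below 0.035 rad and horizontal distance between cap_a_top and pocket_a below 0.004 m and height (world z) of cap_b_top between 0.096 and 0.1016 m and horizontal distance between cap_b_top and pocket_b below 0.004 m and height (world z) of cap_c_top between 0.096 and 0.1016 m and horizontal distance between cap_c_top and pocket_c below 0.004 m and height (world z) of cap_d_top between 0.096 and 0.1016 m and horizontal distance between cap_d_top and pocket_d below 0.004 m and distance of each of spanner, tumbler, tin, levers from where it was at the start of the episode below 0.015 m); the robot touches nothing.
It fails at once if a cap is lifted (its middle over 12 mm above its seat) or tipped out (height (world z) of any of cap_a_top, cap_b_top, cap_c_top, cap_d_top above 0.112 m or angle between any of cap_a_top, cap_b_top, cap_c_top, cap_d_top's own z axis and vertical above 0.35 rad).
It fails at once if a cap is pressed with more than 80 N (contact force between the fingers and cap_a above 80 N or contact force between the fingers and cap_b above 80 N or contact force between the fingers and cap_c above 80 N or contact force between the fingers and cap_d above 80 N).
It fails at once if a bystander is moved more than 25 mm, or the tumbler or tin is tipped (distance of any of spanner, tumbler, tin, levers from where it was at the start of the episode above 0.025 m or angle between any of tumbler, tin's own z axis and vertical above 0.3 rad).
It also fails if it takes over 48 s, if anything falls off the work surface, if the arm or the gripper's body presses on something with over 40 N, if the wrist force passes 120 N, or if a joint passes its speed limit or range.

## Working session

There is one attempt and no reset: what is moved stays moved. The work goes in short steps, Python scripts to look and compute and a tool call to move; the robot and the scene stay as the last step left them, time stands still between calls to the robot, and variables do not carry over. Pictures are saved under pics/ and viewed, at most 10 in all, crops included, and the job is handed in when it is done.

Besides the shell and the picture viewer there is one more tool, called after "Request:" by a JSON object that holds its "fn" and its "kwargs". step_arm: Moves the arm, as the interface text tells. Its arguments: {"type":"object","properties":{"targets":{"type":"array","items":{"type":"array","items":{"type":"number"}}},"jaw":{"type":"number"}},"required":["targets"]}

```bash
mkdir -p pics
python3 - <<'E'
from workcell import sense,snapshot,calibration,grasp_offset
import cv2,numpy as np
print(grasp_offset, sense())
for n in("scene","top"):
    cv2.imwrite(f"pics/{n}.png",snapshot(n)); c=calibration(n); print(n,c)
E
```

```text
0.0187 {'clock': 0.0, 'joint_pos': array([-66.68556226,  26.89776689,  -2.78448147,  87.87437723,
         1.3835229 ,  65.37484921,  -4.71502353]), 'dq': array([-0.041995  , -0.10310814,  0.01810322,  0.0386254 , -0.08048375,
       -0.04666747,  0.15544706]), 'joint_torque': array([-7.81158315e-05, -5.07978559e+01, -8.06862395e-02, -2.36160082e+01,
       -6.12238725e-02,  3.81999894e-02,  2.00797740e-04]), 'position': array([0.28469589, 0.61135594, 0.22148921]), 'ee_rot': array([-1.79886840e+02,  6.55097646e-03,  1.55033257e+02]), 'wrist_force': array([-0.59477536,  0.55275395, -1.04155734]), 'wrist_torque': array([-0.00284017, -0.01154749, -0.00997627]), 'finger_force': 0.0, 'finger_gap': 0.086823905832411}
scene {'intrinsics': array([[527.46959873,   0.        , 320.84663279],
       [  0.        , 527.46959873, 243.7986854 ],
       [  0.        ,   0.        ,   1.        ]]), 'k1': -0.11957219482286538, 'T': array([[-0.55113398, -0.59565207,  0.58433718,  1.15187324],
       [ 0.83418773, -0.40972804,  0.36912566,  0.38692747],
       [ 0.01954886,  0.6908846 ,  0.7227007 ,  0.76855225],
       [ 0.        ,  0.        ,  0.        ,  1.        ]])}
top {'intrinsics': array([[603.4221319 ,   0.        , 327.92083374],
       [  0.        , 603.4221319 , 240.13172974],
       [  0.        ,   0.        ,   1.        ]]), 'k1': -0.03257327057163353, 'T': array([[-0.02829968,  0.98227909, -0.18527525,  0.35314285],
       [-0.99956794, -0.02633591,  0.01305219,  0.05797339],
       [ 0.0079415 ,  0.18556457,  0.98259998,  1.25603573],
       [ 0.        ,  0.        ,  0.        ,  1.        ]])}
```

View pics/top.png

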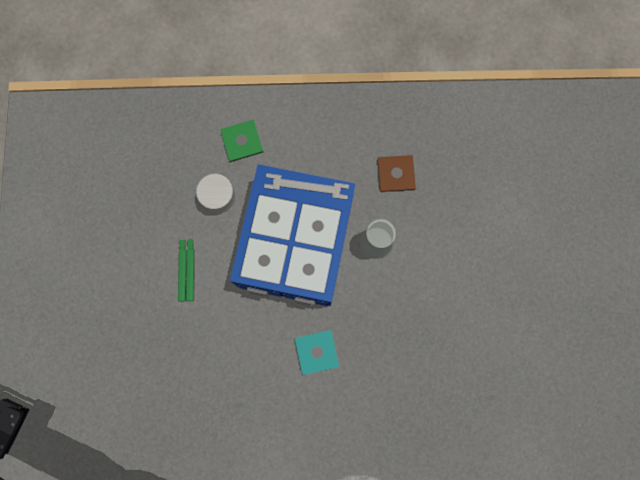

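View pics/scene.png

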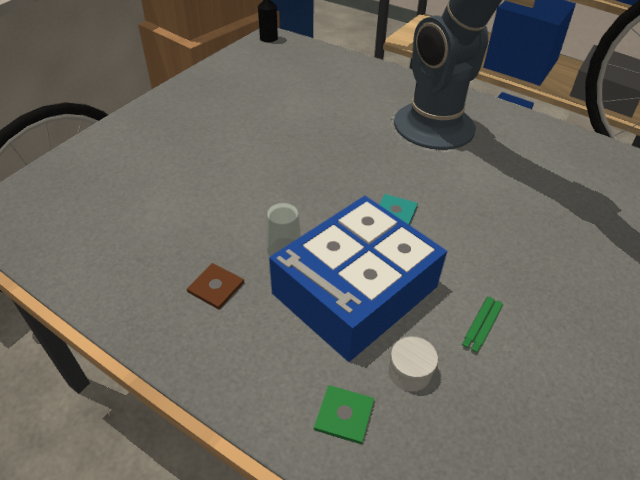

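Top view: caps C (274,217), D (318,226), A (264,261), B (308,269). The spanner is at (310,187), the tin at (214,192), the tumbler at (380,234) and the levers at (186,270). In the scene view, B's near side (367,220) may show a small edge.

```bash
cat > h.py <<'E'
import cv2,numpy as np
from workcell import *
def und(n,p):
    c=calibration(n);p=np.array(p,float);K=c["intrinsics"]
    q=cv2.undistortPoints(p.reshape(-1,1,2),K,np.array([c["k1"],0,0,0,0.])).reshape(-1,2)
    d=np.c_[q[:,0],-q[:,1],-np.ones(len(q))]@c["T"][:3,:3].T
    return c["T"][:3,3],d
def plane(n,p,z):
    o,d=und(n,p);return o+d*((z-o[2])/d[:,2])[:,None]
def caps(n,im):
    "centre, mask area centroid of white caps"
    h=cv2.cvtColor(im,cv2.COLOR_BGR2HSV)
    blue=cv2.inRange(h,(105,130,40),(125,255,255))
    k=max(cv2.findContours(blue,0,2)[0],key=cv2.contourArea)
    hull=np.zeros_like(blue);cv2.fillPoly(hull,[cv2.convexHull(k)],255)
    w=cv2.inRange(h,(0,0,170),(180,60,255))&hull
    out=[]
    for c in cv2.findContours(w,0,2)[0]:
        if cv2.contourArea(c)>600:
            b=np.float32(cv2.boxPoints(cv2.minAreaRect(c)))
            m=cv2.moments(c);out.append((m['m10']/m['m00'],m['m01']/m['m00'],cv2.contourArea(c)))
    return np.array(out)
E
python3 - <<'E'
from h import *
np.set_printoptions(precision=4,suppress=True)
A={}
for n in("top","scene"):
    P=caps(n,cv2.imread(f"pics/{n}.png"));print(n,P)
    X=plane(n,P[:,:2],.1)[:,:2]
    m=X.mean(0);i=np.argsort(X[:,0]);f=i[:2];r=i[2:]   # front, rear
    order=[max(f,key=lambda k:X[k,1]),min(f,key=lambda k:X[k,1]),max(r,key=lambda k:X[k,1]),min(r,key=lambda k:X[k,1])]
    X=X[order];A[n]=X
    ex=(X[2]+X[3]-X[0]-X[1]);yaw=np.arctan2(ex[1],ex[0])
    R=np.array([[np.cos(yaw),-np.sin(yaw)],[np.sin(yaw),np.cos(yaw)]])
    print(n,X,'mean',m,'yaw',np.degrees(yaw)); nom=np.array([[-44,44],[-44,-44],[44,44],[44,-44]])*1e-3
    print('resid mm',((X-m)@R-nom)*1e3)
print((A["scene"]-A["top"])*1e3)
E
```

```text
top [[ 307.9399  269.213  1446.    ]
 [ 263.659   260.4407 1421.    ]
 [ 317.235   225.9377 1373.    ]
 [ 273.4235  217.1573 1363.    ]]
top [[0.5344 0.1682]
 [0.515  0.0828]
 [0.6199 0.1483]
 [0.6    0.0627]] mean [0.5673 0.1155] yaw -13.206239730216101
resid mm [[-0.0322 -0.2413]
 [ 0.5334  0.2413]
 [-0.3286 -0.0926]
 [-0.1726  0.0926]]
scene [[ 369.6719  274.5871 1504.5   ]
 [ 403.7843  248.5343 1292.    ]
 [ 332.846   246.2363 1307.5   ]
 [ 367.3009  221.0446 1140.5   ]]
scene [[0.5385 0.1715]
 [0.5147 0.0839]
 [0.6244 0.1517]
 [0.6043 0.066 ]] mean [0.5705 0.1183] yaw -12.129007805251993
resid mm [[ 1.5547  1.3279]
 [-3.3011 -1.3279]
 [ 1.6794  0.0098]
 [ 0.067  -0.0098]]
[[ 4.0896  3.353 ]
 [-0.2626  1.0733]
 [ 4.5519  3.4399]
 [ 4.3914  3.252 ]]
```

B is the odd one out: between the two views its offset is about 4 mm different from the other three. I'll probe it first, closing the fingers and moving over its front edge.

Request:
{"fn": "step_arm", "kwargs": {"targets": [[5,-14,0,0,0,0.0206],[10,-28,0,0,0,0.0206],[11,-28,0,0,0,0.0206],[11,-28,0,0,0,0.0206],[11,-28,0,0,0,0.0206],[11,-28,0,0,0,0.0206],[11,-28,0,0,0,0.0206],[11,-28,0,0,0,0.0206],[11,-28,0,0,0,0.0206],[11,-28,0,0,0,0.0206]], "jaw": 1}}

```text
clock: 0.93
position: [0.3881, 0.3443, 0.2223]
ee_rot: [-180.0, -0.0, 166.9]
wrist_force: [0.4, -0.5, 0.2]
finger_gap: 0.0283
finger_force: 0.0
```

Request:
{"fn": "step_arm", "kwargs": {"targets": [[11,-28,-5,0,0,0],[11,-28,-5,0,0,0],[11,-28,-5,0,0,0],[11,-28,-5,0,0,0],[11,-28,-10,0,0,0],[11,-28,-10,0,0,0],[11,-28,-10,0,0,0],[11,-28,-10,0,0,0],[14,-31,-10,0,0,0],[0,0,0,0,0,0]]}}

```text
clock: 1.77
position: [0.4907, 0.0835, 0.1509]
ee_rot: [-179.7, -0.0, 166.3]
wrist_force: [-0.8, -0.1, -0.3]
finger_gap: 0.0006
finger_force: 0.0
```

Run:
```python
from h import *
s=sense();print(s["clock"],s["position"],s["ee_rot"],s["finger_gap"],s["wrist_force"])
cv2.imwrite("pics/w1.png",snapshot("wrist"))
```

```text
1.7667 [0.49068312 0.08351174 0.15085429] [-1.79726439e+02 -4.82045964e-02  1.66267783e+02] 0.0006401766604334377 [-0.79936822 -0.1480825  -0.34414314]
```

View pics/w1.png

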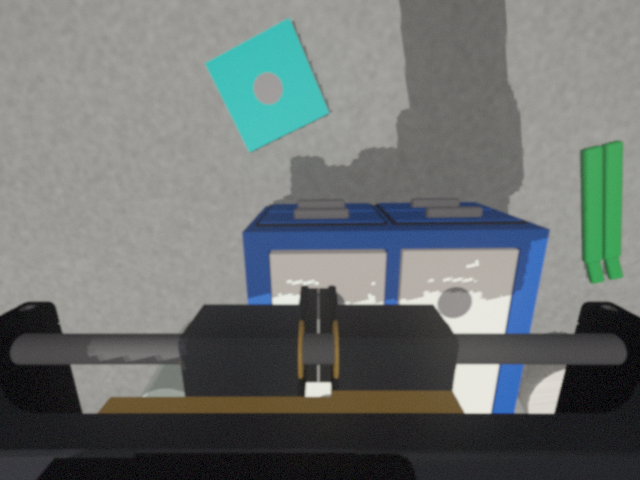

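The wrist view shows the fingers over cap B, whose front edge runs from (270,250) to (386,249). A's spot is at (456,302). I'll measure both to refine the position.

Run:
```python
from h import *
np.set_printoptions(precision=4,suppress=True)
P=plane("wrist",[[456,302],[270,250.5],[386,249.5],[400,249],[518,248.5]],.1);print(P)
yaw=np.radians(-13.2);ex=np.array([np.cos(yaw),np.sin(yaw)]);ey=np.array([-ex[1],ex[0]])
print("B from A spot",P[0,:2]-.088*ey,"B from edge",P[1:3,:2].mean(0)+.038*ex,"A from edge",P[3:,:2].mean(0)+.038*ex)
t=sense()["position"][:2]
for nm,c in(("spot",P[0,:2]-.088*ey),("edge",P[1:3,:2].mean(0)+.038*ex)):print(nm,(t-c)@np.c_[ex,ey]*1e3)
d=P[2,:2]-P[1,:2];print(np.linalg.norm(d),np.linalg.norm(P[4,:2]-P[3,:2]),"yaw",np.degrees(np.arctan2(P[4,1]-P[1,1],P[4,0]-P[1,0]))-90)
```

```text
[[0.5346 0.1754 0.1   ]
 [0.4681 0.0595 0.1   ]
 [0.4854 0.1347 0.1   ]
 [0.4872 0.1438 0.1   ]
 [0.505  0.2198 0.1   ]]
B from A spot [0.5145 0.0897] B from edge [0.5137 0.0884] A from edge [0.5331 0.1731]
spot [-23.1415  -8.3336]
edge [-22.7293  -6.9024]
0.07718223723542611 0.07805458886528749 yaw -12.974338426934537
```

Request:
{"fn": "step_arm", "kwargs": {"targets": [[-3,9,0,0,0,0.008],[0,0,-10,0,0,0],[0,0,-10,0,0,0],[0,0,-10,0,0,0],[0,0,-7,0,0,0],[0,0,-4,0,0,0],[0,0,0,0,0,0]]}}

```text
clock: 2.4
position: [0.486, 0.0999, 0.1103]
ee_rot: [-179.9, -0.1, 167.3]
wrist_force: [0.4, -0.4, 0.1]
finger_gap: 0.0004
finger_force: 0.0
```

Request:
{"fn": "step_arm", "kwargs": {"targets": [[0,0,-1,0,0,0],[0,0,-1,0,0,0],[0,0,-1,0,0,0],[0,0,0,0,0,0]]}}

```text
clock: 2.73
position: [0.4871, 0.0999, 0.1087]
ee_rot: [180.0, 0.0, 167.3]
wrist_force: [-0.1, 0.4, 0.1]
finger_gap: 0.0005
finger_force: 0.0
```

Request:
{"fn": "step_arm", "kwargs": {"targets": [[0,-5,0,0,0,0],[0,0,-1,0,0,0],[0,0,-1,0,0,0],[0,0,0,0,0,0]]}}

```text
clock: 3.07
position: [0.4868, 0.0948, 0.1065]
ee_rot: [180.0, -0.0, 167.3]
wrist_force: [-0.7, -0.4, -0.0]
finger_gap: 0.0004
finger_force: 0.0
```

Request:
{"fn": "step_arm", "kwargs": {"targets": [[0,0,-1,0,0,0],[0,0,-1,0,0,0],[0,0,0,0,0,0]]}}

```text
clock: 3.32
position: [0.4868, 0.095, 0.1044]
ee_rot: [-180.0, -0.0, 167.3]
wrist_force: [-0.3, 0.4, 0.2]
finger_gap: 0.0003
finger_force: 0.1
```

Request:
{"fn": "step_arm", "kwargs": {"targets": [[0,0,-1,0,0,0],[0,0,0,0,0,0]]}}

```text
clock: 3.48
position: [0.4868, 0.095, 0.1034]
ee_rot: [-180.0, -0.0, 167.3]
wrist_force: [-0.6, -0.1, 0.8]
finger_gap: 0.0003
finger_force: 0.1
```

Request:
{"fn": "step_arm", "kwargs": {"targets": [[0,0,-1,0,0,0],[0,0,0,0,0,0]]}}

```text
clock: 3.65
position: [0.4869, 0.095, 0.1025]
ee_rot: [180.0, -0.0, 167.3]
wrist_force: [-0.3, 0.1, 1.3]
finger_gap: 0.0005
finger_force: 0.5
```

Request:
{"fn": "step_arm", "kwargs": {"targets": [[0,0,-0.6,0,0,0],[0,0,0,0,0,0],[0,0,0,0,0,0]]}}

```text
clock: 3.9
position: [0.4869, 0.095, 0.1023]
ee_rot: [180.0, -0.0, 167.3]
wrist_force: [-1.9, -0.3, 4.0]
finger_gap: 0.0003
finger_force: 2.3
```

Run:
```python
from h import *
print(sense()["wrist_force"],sense()["position"],sense()["wrist_torque"])
a=cv2.imread("pics/scene.png");b=snapshot("scene");w=snapshot("wrist")
f=lambda i:cv2.resize(i[180:280,300:460],None,fx=2.5,fy=2.5,interpolation=2)
cv2.imwrite("pics/c1.png",np.vstack([np.hstack([f(a),f(b)]),cv2.resize(w[190:350,220:540],(800,400))[:350]]))
```

```text
[-1.94647555 -0.25254669  4.04748588] [0.48692356 0.09504906 0.10229752] [ 0.0355924   0.36120201 -0.00804027]
```

View pics/c1.png

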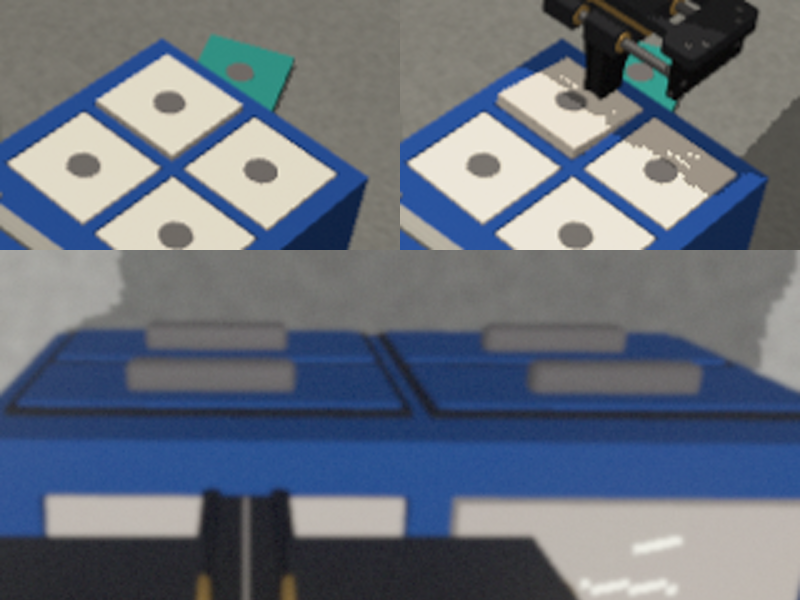

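The scene crop (top right) shows cap B tilted, with its far side raised around (500,100)–(570,150). The force has reached 4 N, so B is the one that rocks. The fingers sit about 4 mm left of B's midline. I'll lift and move to its middle.

Request:
{"fn": "step_arm", "kwargs": {"targets": [[0,0,2,0,0,0],[0,0,4,0,0,0],[0,0,6,0,0,0],[10,-4,0,0,0,0],[10,-4,0,0,0,0],[9,-3,0,0,0,0],[0,0,0,0,0,0],[0,0,0,0,0,0]]}}

```text
clock: 4.67
position: [0.5165, 0.0833, 0.1136]
ee_rot: [-180.0, -0.0, 167.2]
wrist_force: [-0.8, 0.9, -0.1]
finger_gap: 0.0004
finger_force: 0.0
```

Run:
```python
from h import *
b=snapshot("scene");w=snapshot("top")
print(sense()["position"])
f=lambda i,s:cv2.resize(i,s,interpolation=2)
cv2.imwrite("pics/c2.png",np.hstack([f(b[180:280,300:460],(480,300)),f(w[235:305,260:335],(320,300))]))
```

```text
[0.51551911 0.08388135 0.11355085]
```

View pics/c2.png

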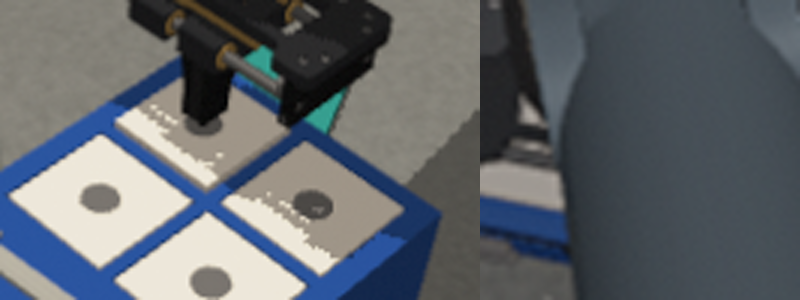

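Cap B has levelled again, and the tip is over its spot at (203,122). Pressing at the middle.

Request:
{"fn": "step_arm", "kwargs": {"targets": [[0,0,-3,0,0,0],[0,0,-3,0,0,0],[0,0,-2,0,0,0],[0,0,-1,0,0,0],[0,0,-1,0,0,0],[0,0,0,0,0,0]]}}

```text
clock: 5.27
position: [0.5154, 0.084, 0.1043]
ee_rot: [-180.0, -0.1, 167.3]
wrist_force: [-2.7, -0.7, 4.3]
finger_gap: 0.0005
finger_force: 2.2
```

Request:
{"fn": "step_arm", "kwargs": {"targets": [[0,0,-0.5,0,0,0],[0,0,-0.5,0,0,0],[0,0,-0.5,0,0,0],[0,0,0,0,0,0]]}}

```text
clock: 5.6
position: [0.5155, 0.084, 0.1033]
ee_rot: [180.0, -0.1, 167.3]
wrist_force: [-2.6, -0.5, 8.4]
finger_gap: 0.0008
finger_force: 4.2
```

Request:
{"fn": "step_arm", "kwargs": {"targets": [[0,0,-0.5,0,0,0],[0,0,-0.5,0,0,0],[0,0,0,0,0,0]]}}

```text
clock: 5.85
position: [0.5155, 0.084, 0.1024]
ee_rot: [180.0, -0.1, 167.3]
wrist_force: [-4.0, -0.5, 9.1]
finger_gap: 0.0003
finger_force: 4.3
```

Request:
{"fn": "step_arm", "kwargs": {"targets": [[0,0,-0.5,0,0,0],[0,0,-0.5,0,0,0],[0,0,-0.5,0,0,0],[0,0,0,0,0,0]]}}

```text
clock: 6.18
position: [0.5155, 0.084, 0.1009]
ee_rot: [180.0, -0.0, 167.3]
wrist_force: [-4.1, -0.3, 8.8]
finger_gap: 0.0003
finger_force: 4.3
```

Request:
{"fn": "step_arm", "kwargs": {"targets": [[0,0,-0.5,0,0,0],[0,0,-0.5,0,0,0],[0,0,0,0,0,0]]}}

```text
clock: 6.43
position: [0.5155, 0.084, 0.1004]
ee_rot: [180.0, -0.1, 167.3]
wrist_force: [-5.0, -1.0, 12.0]
finger_gap: 0.0002
finger_force: 6.5
```

Request:
{"fn": "step_arm", "kwargs": {"targets": [[0,0,-0.5,0,0,0],[0,0,-0.5,0,0,0],[0,0,0,0,0,0]]}}

```text
clock: 6.68
position: [0.5155, 0.084, 0.1004]
ee_rot: [180.0, -0.1, 167.3]
wrist_force: [-7.3, -0.6, 20.4]
finger_gap: 0.0004
finger_force: 10.2
```

The height has stopped at 0.1004 while the force rises to 20 N, so the cap is down. Retracting to check.

Request:
{"fn": "step_arm", "kwargs": {"targets": [[0,0,2,0,0,0],[0,0,5,0,0,0],[0,0,15,0,0,0],[0,0,25,0,0,0],[0,0,30,0,0,0],[0,0,30,0,0,0],[-5,20,10,0,0,0],[-10,28,0,0,0,0],[-10,28,0,0,0,0],[-10,28,0,0,0,0]]}}

```text
clock: 7.52
position: [0.4806, 0.1889, 0.2154]
ee_rot: [180.0, 0.0, 167.2]
wrist_force: [0.8, 0.0, 0.6]
finger_gap: 0.0005
finger_force: 0.0
```

Request:
{"fn": "step_arm", "kwargs": {"targets": [[-11,28,0,0,0,0],[-11,28,0,0,0,0],[-11,28,0,0,0,0],[-11,28,0,0,0,0],[-11,28,0,0,0,0],[-11,28,0,0,0,0],[-11,28,0,0,0,0],[-11,28,0,0,0,0],[-5,14,0,0,0,0],[0,0,0,0,0,0]]}}

```text
clock: 8.35
position: [0.3854, 0.4297, 0.2146]
ee_rot: [179.9, -0.1, 167.7]
wrist_force: [-0.2, 0.5, 1.0]
finger_gap: 0.0004
finger_force: 0.0
```

Run:
```python
from h import *
np.set_printoptions(precision=2,suppress=True)
print(sense()["position"],sense()["wrist_force"])
b=snapshot("scene");t=snapshot("top")
for n,i in(("scene",b),("top",t)):
    print(n,caps(n,cv2.imread(f"pics/{n}.png")),"\n",caps(n,i))
cv2.imwrite("pics/c3.png",np.hstack([cv2.resize(b[180:340,260:460],(450,360)),cv2.resize(t[150:320,190:400],(350,283)).repeat(1,0)[:283] if 0 else cv2.resize(t[150:320,190:400],(350,360))]))
```

```text
[0.39 0.43 0.21] [-0.2   0.53  1.04]
scene [[ 369.67  274.59 1504.5 ]
 [ 403.78  248.53 1292.  ]
 [ 332.85  246.24 1307.5 ]
 [ 367.3   221.04 1140.5 ]] 
 [[ 369.67  274.57 1505.5 ]
 [ 403.78  248.53 1292.  ]
 [ 332.85  246.24 1307.5 ]
 [ 366.98  222.7  1124.  ]]
top [[ 307.94  269.21 1446.  ]
 [ 263.66  260.44 1421.  ]
 [ 317.24  225.94 1373.  ]
 [ 273.42  217.16 1363.  ]] 
 [[ 308.04  269.51 1433.5 ]
 [ 263.61  260.51 1429.  ]
 [ 317.25  225.86 1379.  ]
 [ 273.47  217.07 1372.5 ]]
```

View pics/c3.png

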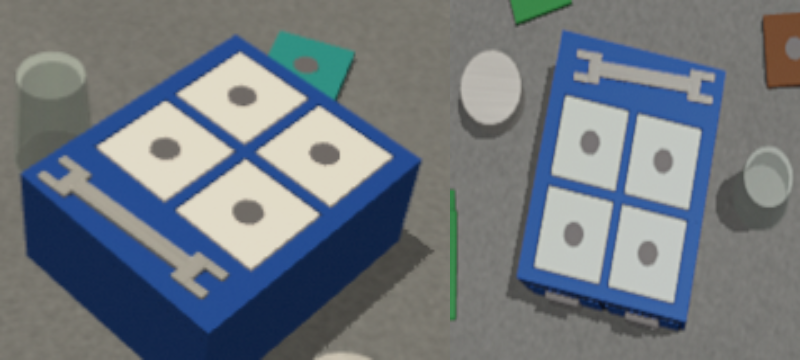

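B now looks flush, with no side edge visible at (242,97), and nothing else has moved. I'll check the residual numerically, then hand in if it's small.

Run:
```python
from h import *
S=[[366.98,222.70],[403.78,248.53],[332.85,246.24],[369.67,274.57]];T=[[308.04,269.51],[263.61,260.51],[317.25,225.86],[273.47,217.07]]
d=(plane("scene",S,.1)-plane("top",T,.1))*1e3
print(d)
r=np.linalg.norm(d[0]-d[1:].mean(0));print(r)
if r<1.2: print(hand_in())
```

```text
[[ 4.45964405e+00  2.95719056e+00 -1.11022302e-13]
 [ 4.21787711e+00  3.24582844e+00 -1.11022302e-13]
 [ 4.24011897e+00  3.29572472e+00 -1.11022302e-13]
 [ 4.34792740e+00  3.51190206e+00 -1.11022302e-13]]
0.4378213250281526
the job is handed in; nothing more can be done
None
```

Cap B was the unseated one: it rocked when pressed near its edge, and pressing it at the middle (20 N at most) brought it flush with the others; the job is handed in, with the hand clear and nothing else visibly moved.

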